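# Lay out the 3D printer's tool-head parts on their silhouette tiles

## Robot

A 7-joint arm with a two-finger parallel gripper is mounted at the origin on the work surface. World frame = base frame: x ahead of the robot, y to its left, z up, the work surface at z = 0. Lengths are in m, angles in rad, forces in N, time in s.
With the tool pointing down it reaches from about 0.4 to 0.9 m from the base axis. Payload 5.6 kg.
Tool frame: the origin (TCP) lies on the centre line of the jaws, within the pads' length; the fingertips stand 25 mm ahead of it and the grasp point (between the pads) lies 6 mm ahead of it (tip_reach is the distance from the TCP to the fingertips, in m); z points along the fingers, y is the line along which they close (so a half turn about z gives the same grasp; the last joint's range is limited). The gripper opens to 92 mm and grips with 3 to 60 N. Pads are 20 mm wide; open, the fingers measure 128 mm over their backs; the gripper's body (75 mm by 189 mm) begins 69 mm behind the grasp point.
Start: joints at [1.23, 0.468, -0.012, 1.603, 0.006, 1.071, -0.056], TCP at [0.191, -0.621, 0.24] pointing down, gripper open.
Joint ranges: [-2.53, 2.53], [-0.31, 2.02], [-1.57, 1.55], [0.28, 2.44], [-1.29, 4.43], [0.15, 1.84], [-2.92, 2.92]. Speed limits (rad/s): [2.57, 2.57, 3.14, 3.14, 3.14, 3.14, 3.14].

## Interface

Orientations are given as [roll, pitch, yaw] about the fixed x, y, z axes, in that order (R = Rz(yaw) Ry(pitch) Rx(roll)).
In Python, from bench import get_state, snapshot, close_job, tip_reach gives the robot as it stands.
- The arm moves only by the tool drive_tool, never from a script. Its argument "deltas" is one flat list of numbers, 7 for each row, row after row: the turn, a rotation vector about the tool's x, y, z in degrees, then the shift along the tool's x, y, z in cm, then the finger opening in cm, from 0 to 9.19. In form: [rx, ry, rz, tx, ty, tz, claw, rx, ry, rz, tx, ty, tz, claw, ...]. A call has 1 to 8 rows; each row shifts and turns the commanded pose from where the row before left it, along the tool's axes as they then stand; what a row does not reach is not made up. A row lasts 1/12 s, in which the tool goes at most 41.7 mm and 7.16 degrees, less where a joint would pass 70% of its speed; a pose out of reach is approached as far as the arm can. A call is refused whole if a number of a shift passes 4.17 or a number of a turn 7.16, either way. A call with a gripper value outside its range is refused whole. The fingers move at their own pace and stop on an object; "newtons" is the grip in N (left out, the last holds). Time passes only in rows, so rows that do not move let the fingers close. It gives the time, the measured TCP pose, the force, the opening and the grip force at its end, in the units of the state.
- get_state(): the state, without advancing time (a new reading comes with each control period).
- snapshot(name): name is "side" or "top"; returns a dict with "image" (400x640x3 uint8, red, green, blue), "K" (3x3 intrinsics, pixels), "distortion" ([k1, k2, p1, p2, k3] as OpenCV has them; the pictures are not rectified), "xyz" and "attitude" of the camera in the world. Camera axes: x right, y up, looking along -z (the intrinsics and any distortion apply to the point x, -y, -z); pixel columns grow to the right and rows downward; lengths in m; the calibration is good to about 2 mm. A picture is of the moment at which its call begins. There is no depth.
- close_job(): hands the job in; it is judged then, once.
The state is a dict: "t": time; "q": joint angles; "qd": joint speeds; "joint_torque": joint torques, N m; "eef_pos": TCP position; "tool_rot": TCP orientation; "wrist_force": force on the tool from outside, world axes, zero at the start; "moment": the same for the moment, N m; "opening": opening from 0.0 (shut) to 1.0 (fully open); "gripper_force": force on a finger pad.
Only numpy, scipy, OpenCV 4.12 (cv2) and the standard library are available. Lean on these libraries where they do the work, as an engineer would, in place of code of your own. Each camera call takes 0.05 s, during which the arm holds its last target. There are 200 camera calls.

## Task

Set each of the four loose printer parts (stepper motor, finned heat sink, filament spool, orange extruder block) upright, as it stands now, in the middle of the white tile whose blue silhouette has its shape and size, with the motor and the extruder block turned to line up with their silhouettes. Set the parts down rather than dropping them, and leave the amber jar and the screwdriver where they are.

Things in the scene. Friction and masses are not known exactly. Their poses are not given: they have to be found in the camera images.
- motor: stepper motor: square block 42 x 42 mm, 40 mm tall, aluminium end caps with a black band between, a thin steel shaft (5 mm thick, 16 mm long) sticking up from the top; about 0.28 kg. Origin: centre of the underside; x and y square to the sides, z up along the shaft. Stands upright on the bench at the start, with any yaw.
- heatsink: round finned aluminium heat sink, 32 mm in diameter, 45 mm tall, a small black dot on top; about 70 g. Can be gripped as a plain cylinder. Origin: centre of the underside; z up along its axis. Stands upright on the bench at the start, with any yaw.
- spool: sample spool of filament lying flat: white round flanges 58 mm in diameter, red filament, black hub, 26 mm tall; about 90 g. Can be gripped as a plain cylinder. Origin: centre of the underside; z up along its axis. Lies flat on the bench at the start.
- extruder: bright orange extruder block, 72 mm long (its x) by 36 mm wide (its y), 34 mm tall, with a black-and-brass gear disc and a black square on top; about 0.14 kg. Origin: centre of the underside, z up. Lies flat on the bench at the start, with any yaw.
- pad_motor: fixed white square tile, 84 x 84 mm and 6 mm thick, with a flat dark-blue silhouette in its middle, a square of 48 x 48 mm, parallel to the tile's edges, for the motor. The motor's sides lie parallel to the square's in any of the four ways round. Origin: centre of the tile's underside, so its top face is 6 mm above the origin; z up. x and y parallel to the tile's edges.
- pad_heatsink: fixed white square tile, 84 x 84 mm and 6 mm thick, with a flat dark-blue silhouette in its middle, a small disc 38 mm in diameter, for the heat sink. Origin: centre of the tile's underside, so its top face is 6 mm above the origin; z up.
- pad_spool: fixed white square tile, 84 x 84 mm and 6 mm thick, with a flat dark-blue silhouette in its middle, a large disc 64 mm in diameter, for the spool. Origin: centre of the tile's underside, so its top face is 6 mm above the origin; z up.
- pad_extruder: fixed white square tile, 84 x 84 mm and 6 mm thick, with a flat dark-blue silhouette in its middle, an oblong 78 mm long (the tile's x) by 42 mm wide (the tile's y), for the extruder block, which lies along it either way round. Origin: centre of the tile's underside, so its top face is 6 mm above the origin; z up.
- vial: bystander: amber glass jar with a white cap, 40 mm in diameter, 70 mm tall, standing on the bench on the far side of the work. Origin: centre of the underside, z up.
- driver: bystander: screwdriver with a blue handle, 170 mm long, lying crosswise on the bench on the far side of the work, beside the jar. Its x runs along the shank towards the tip.
Mind the look-alikes: they are no part of the job. Leave any green or pink look-alike of the heatsink alone.

How it is judged:
At the end, for the whole second after the job is handed in: Each part rests flat on the top of its own tile, upright within 0.12 rad, centred within 10 mm; extruder block (either way round) and motor (any of four ways) turned within 0.2 rad of their silhouettes; all released and at rest (horizontal distance between motor and pad_motor below 0.01 m and z of motor in the frame of pad_motor between 0.003 and 0.01 m and angle between each of motor, heatsink, spool, extruder's own z axis and vertical below 0.12 rad and linear speed of each of motor, heatsink, spool, extruder below 0.02 m/s and angular speed of each of motor, heatsink, spool, extruder below 0.2 rad/s and horizontal distance between heatsink and pad_heatsink below 0.01 m and z of heatsink in the frame of pad_heatsink between 0.003 and 0.01 m and horizontal distance between spool and pad_spool below 0.01 m and z of spool in the frame of pad_spool between 0.003 and 0.01 m and horizontal distance between extruder and pad_extruder below 0.01 m and z of extruder in the frame of pad_extruder between 0.003 and 0.01 m and angle between the x axis of extruder and the x axis of pad_extruder, either way round below 0.2 rad and (angle between the x axis of motor and the x axis of pad_motor, either way round below 0.2 rad or angle between the x axis of motor and the y axis of pad_motor, either way round below 0.2 rad)); the robot touches nothing.
It fails at once if a part is dropped or thrown: it falls freely, touching nothing, faster than 0.6 m/s (about 18 mm of fall) ((contact force between motor and anything else below 0.01 N and linear speed of motor above 0.6 m/s) or (contact force between heatsink and anything else below 0.01 N and linear speed of heatsink above 0.6 m/s) or (contact force between spool and anything else below 0.01 N and linear speed of spool above 0.6 m/s) or (contact force between extruder and anything else below 0.01 N and linear speed of extruder above 0.6 m/s)).
It fails at once if the amber jar is moved by more than 25 mm (distance of vial from where it was at the start of the episode above 0.025 m).
It fails at once if the screwdriver is moved by more than 25 mm (distance of driver from where it was at the start of the episode above 0.025 m).
It fails at once if the amber jar is tipped (angle between vial's own z axis and vertical above 0.3 rad).
It also fails if it takes over 106 s, if anything falls off the work surface, if the arm or the gripper's body presses on something with over 40 N, if the wrist force passes 120 N, or if a joint passes its speed limit or range.

## Working session

There is one attempt and no reset: what is moved stays moved. The work goes in short steps, Python scripts to look and compute and a tool call to move; the robot and the scene stay as the last step left them, time stands still between calls to the robot, and variables do not carry over. Pictures are saved under pics/ and viewed, at most 14 in all, crops included, and the job is handed in when it is done.

Besides the shell and the picture viewer there is one more tool, called after "Call:" in YAML: its name, and indented under it one key for each argument. drive_tool: Moves the arm, as the interface text tells. Its arguments: {"type":"object","properties":{"deltas":{"type":"array","items":{"type":"number"}},"newtons":{"type":"number"}},"required":["deltas"]}

```bash
mkdir -p pics; ls
python3 - <<'E'
from bench import *
import cv2,json
for n in("top","side"):
    s=snapshot(n); cv2.imwrite(f"pics/{n}0.png",s["image"][:,:,::-1]); print({k:(v.tolist() if hasattr(v,'tolist') else v) for k,v in s.items() if k!="image"})
print(get_state(),tip_reach)
E
```

```text
pics
{'K': [[414.06291018744, 0.0, 312.00073489756636], [0.0, 414.06291018744, 202.62927263828203], [0.0, 0.0, 1.0]], 'distortion': [0.0310272363479654, 0.0, 0.0, 0.0, 0.0], 'xyz': [0.5111067778352554, 0.004419403915489405, 1.212788050314749], 'attitude': [0.07998119716081709, 0.007202633278895698, -1.5989574510942202]}
{'K': [[451.0764769661332, 0.0, 325.7685537371981], [0.0, 451.0764769661332, 204.07961922081552], [0.0, 0.0, 1.0]], 'distortion': [-0.02004496855448445, 0.0, 0.0, 0.0, 0.0], 'xyz': [0.25753192217587223, -0.6831923388823423, 0.7234634742086192], 'attitude': [0.8381321604513803, 0.0011602953999405585, -0.45752435181816]}
{'t': 0.1, 'q': array([ 1.23000774,  0.46829707, -0.0115816 ,  1.60350646,  0.0060306 ,
        1.07139252, -0.05628327]), 'qd': array([ 1.61939681e-03, -7.22821255e-05, -1.06027517e-04, -3.80781497e-03,
       -1.24798164e-04, -1.01217371e-04, -1.00250887e-03]), 'joint_torque': array([ 1.14431903e-03, -5.21642518e+01, -1.23053245e-02, -2.44364047e+01,
       -5.67683286e-02,  1.41092943e-02,  7.39471852e-05]), 'eef_pos': array([ 0.19049452, -0.62096587,  0.23874078]), 'tool_rot': array([-3.14002972e+00,  1.50224771e-04,  2.97736587e-01]), 'wrist_force': array([-0.24592382,  1.13993596,  0.46488741]), 'moment': array([-0.00276802,  0.00486937,  0.03530433]), 'gripper_force': 0.0, 'opening': 1.0030809822135518} 0.025
```

View pics/top0.png

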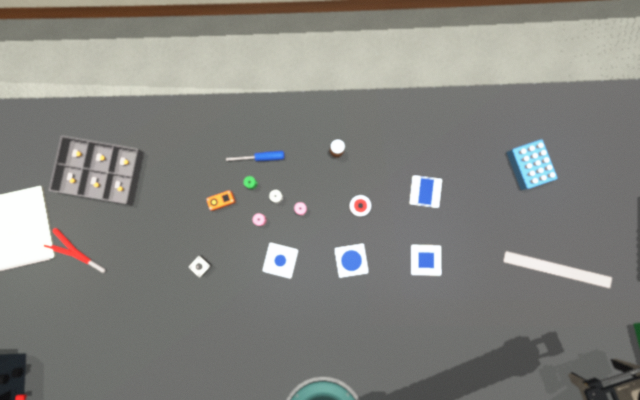

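View pics/side0.png

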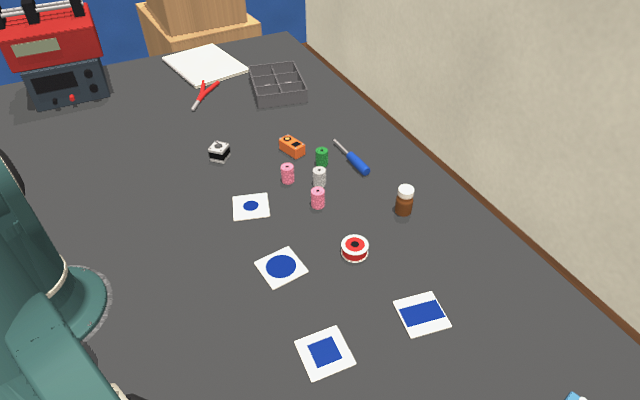

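The top view shows the motor at (200,267), extruder at (220,201) and spool at (360,205). The tiles are heatsink (280,261), spool (351,261), motor (426,260) and extruder (426,191), with the jar at (337,148) and the screwdriver at (255,157). Heat-sink candidates are grey (276,197), green (250,182), pink (259,219) and pink (300,208). The description picks the grey one, so I'll check it in a crop.

Run:
```python
import cv2
i=cv2.imread("pics/top0.png")
cv2.imwrite("pics/c1.png",cv2.resize(i[165:285,180:320],None,fx=5,fy=5,interpolation=cv2.INTER_CUBIC)[:600])
cv2.imwrite("pics/c2.png",cv2.resize(i[165:285,320:460],None,fx=5,fy=5,interpolation=cv2.INTER_CUBIC))
i=cv2.imread("pics/side0.png")
cv2.imwrite("pics/c3.png",cv2.resize(i[125:275,200:400],None,fx=4,fy=4,interpolation=cv2.INTER_CUBIC))
```

```text
(no output)
```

View pics/c1.png

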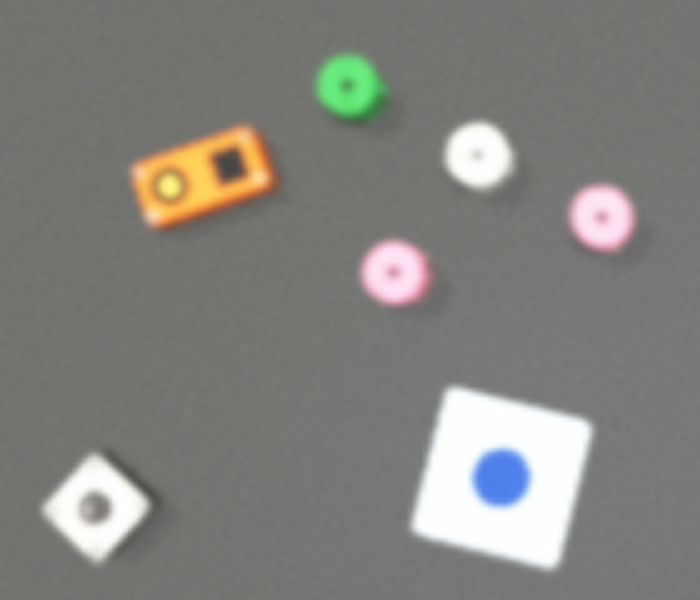

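View pics/c2.png

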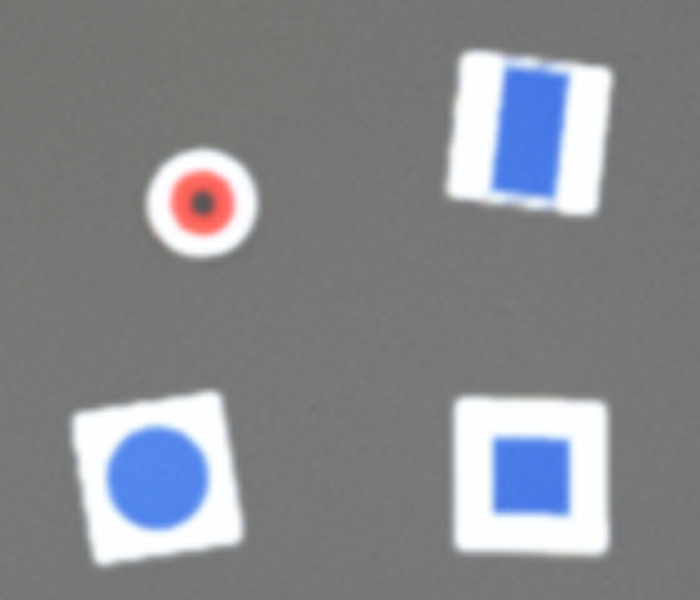

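View pics/c3.png

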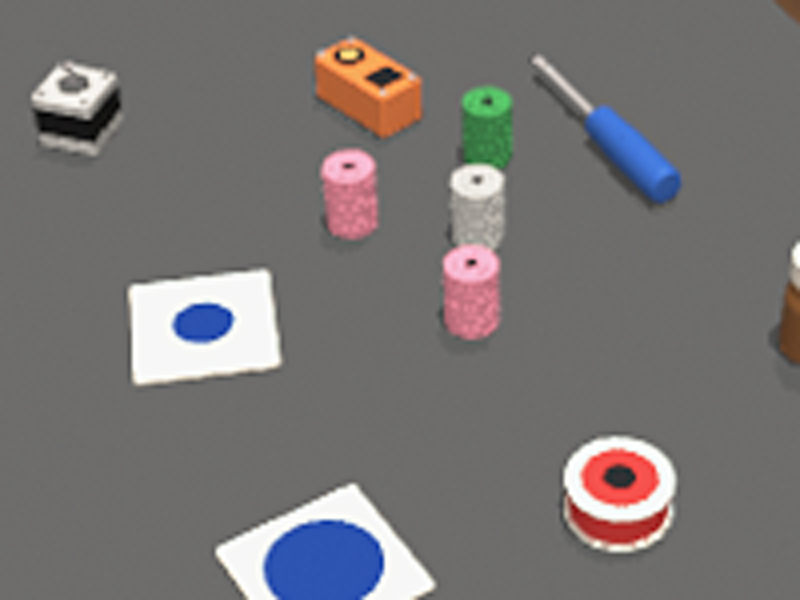

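The crops confirm the grey heat sink: its dot is at top crop (477,155) and side crop (477,180). The green and pink ones are look-alikes. Next I'll triangulate.

```bash
cat > h.py <<'E'
import numpy as np,cv2
from scipy.spatial.transform import Rotation as R
def ray(s,px):
    p=cv2.undistortPoints(np.array(px,float).reshape(-1,1,2),s["K"],s["distortion"])[:,0]
    d=np.c_[p[:,0],-p[:,1],-np.ones(len(p))]@R.from_euler("xyz",s["attitude"]).as_matrix().T
    return np.array(s["xyz"]),d
def at_z(s,px,z):
    o,d=ray(s,px); return o+d*((z-o[2])/d[:,2])[:,None]
def tri(s1,p1,s2,p2):
    o1,d1=ray(s1,[p1]);o2,d2=ray(s2,[p2]);A=np.c_[d1[0],-d2[0]]
    t=np.linalg.lstsq(A,o2-o1,rcond=None)[0];a=o1+t[0]*d1[0];b=o2+t[1]*d2[0]
    return (a+b)/2,np.linalg.norm(a-b)
def crop(o,f,c): return (np.array(c,float)+.5)/f-.5+np.array(o)
def blues(s):
    i=s["image"].astype(int);m=((i[:,:,2]>i[:,:,0]+70)&(i[:,:,2]>i[:,:,1]+40)).astype(np.uint8)
    n,l,st,c=cv2.connectedComponentsWithStats(m)
    return [(st[k,4],c[k],cv2.minAreaRect(np.argwhere(l==k)[:,::-1].astype(np.float32))) for k in range(1,n) if st[k,4]>60]
E
python3 - <<'E'
from h import *;from bench import *
np.set_printoptions(precision=4,suppress=True)
T=snapshot("top");S=snapshot("side")
A,B,C=((180,165),5),((320,165),5),((200,125),4)
for n,a,p,q in[("motor",A,(96,507),(77,87)),("heats",A,(477,155),(477,180)),("spool",B,(202,203),(619,477)),("extr",A,(201,175),(366,70))]:
    t=crop(*a,p);x,e=tri(T,t,S,crop(*C,q));print(n,x,"gap",e)
m=at_z(T,crop(*A,[(95,452),(152,505),(97,562),(42,508)]),.04);print("motor",m.mean(0),[np.degrees(np.arctan2(*(m[(k+1)%4]-m[k])[1::-1])) for k in range(4)])
e=at_z(T,crop(*A,[(138,172),(248,132),(265,178),(153,217)]),.034);print("extr",e.mean(0),[np.degrees(np.arctan2(*(e[(k+1)%4]-e[k])[1::-1])) for k in range(4)])
print("hs",at_z(T,crop(*A,[(477,155)]),.045),"spool",at_z(T,crop(*B,[(202,203)]),.026))
print("lookalikes",at_z(T,crop(*A,[(347,86),(601,217),(394,272)]),.045))
tb=blues(T);sb=blues(S)
for k,(a,c,r) in enumerate(tb):
    w=at_z(T,[c],.006)[0];b=at_z(T,cv2.boxPoints(r),.006);print("T",a,c,w,[np.degrees(np.arctan2(*(b[(k+1)%4]-b[k])[1::-1])).round(1) for k in range(2)],np.linalg.norm(b[1]-b[0]),np.linalg.norm(b[2]-b[1]))
    z=[(tri(T,c,S,c2)) for _,c2,_ in sb];print("   ",min(z,key=lambda v:v[1]+abs(v[0][2])))
E
```

```text
motor [0.4381 0.3324 0.0382] gap 0.00419222391697125
heats [0.6289 0.1139 0.0461] gap 0.0024247354321021404
spool [ 0.596  -0.1275  0.0278] gap 0.0022179892735966667
extr [0.6227 0.2738 0.0316] gap 0.0009518244802775916
motor [0.4364 0.3323 0.04  ] [np.float64(-133.79069049178943), np.float64(134.77841853650432), np.float64(44.8079506171111), np.float64(-44.498282923377005)]
extr [0.6222 0.2734 0.034 ] [np.float64(-71.4180951220254), np.float64(-160.66055954390643), np.float64(107.74078894709577), np.float64(17.755477041995572)]
hs [[0.6279 0.1145 0.045 ]] spool [[ 0.5951 -0.1272  0.026 ]]
lookalikes [[0.6694 0.1875 0.045 ]
 [0.5907 0.0451 0.045 ]
 [0.5629 0.1627 0.045 ]]
T 252 [268.9683 155.4841] [0.7512 0.1334 0.006 ] [np.float64(-87.2), np.float64(-177.0)] 0.08602721597636452 0.02634912519316632
    (array([0.751 , 0.1321, 0.0132]), np.float64(0.0026666382542090148))
T 333 [425.5255 190.8979] [ 0.6329 -0.3217  0.006 ] [np.float64(-9.4), np.float64(-98.6)] 0.07597433258434243 0.0377695107952736
    (array([ 0.6333, -0.3215,  0.0082]), np.float64(0.0015016800241389613))
T 339 [351.0354 260.1357] [ 0.4383 -0.0976  0.006 ] [np.float64(-47.0), np.float64(-136.7)] 0.05724381323054874 0.056675346378211186
    (array([ 0.4395, -0.0979,  0.0067]), np.float64(0.0023922514935219))
T 235 [425.8936 259.6596] [ 0.434  -0.3126  0.006 ] [np.float64(-91.5), np.float64(176.9)] 0.04009348783813196 0.042787408277187404
    (array([ 0.4351, -0.3126,  0.0076]), np.float64(0.0021498949429409686))
T 105 [279.8476 260.    ] [0.4444 0.108  0.006 ] [np.float64(-91.6), np.float64(178.7)] 0.028948354049146415 0.02865146892770215
    (array([0.4454, 0.1076, 0.0069]), np.float64(0.0019611249212868856))
```

Heights match the spec: motor 38, heat sink 46, spool 28, extruder 32 and tiles about 7 mm. I'll get the pad angles from the tile corners and plan the spool first.

```bash
cat > plan.py <<'E'
import sys,numpy as np
from bench import get_state
from scipy.spatial.transform import Rotation as R
# args: x,y,z,yawdeg waypoints (m, deg); prints rz(deg) then shift in tool axes (cm) after the turn
s=get_state();p=s["eef_pos"];e=s["tool_rot"];yaw=np.degrees(e[2])
print("t",s["t"],"pos",p.round(4),"rpy",np.degrees(e).round(2),"op",round(s["opening"]*9.2,2),"gf",round(s["gripper_force"],1))
for a in sys.argv[1:]:
    w=np.array(a.split(","),float);d=(w[3]-yaw+180)%360-180
    Rm=R.from_euler("xyz",[180,0,w[3]],degrees=True).as_matrix()
    print(a,"rz",round(-d,2),"shift",((w[:3]-p)@Rm*100).round(2)); p,yaw=w[:3],w[3]
E
python3 - <<'E'
from h import *;from bench import *
T=snapshot("top");B=((320,165),5)
for c,n in[([(460,50),(612,67),(598,215),(447,197)],"ext"),([(453,398),(608,402),(608,554),(454,550)],"mot")]:
    b=at_z(T,crop(*B,c),.006);print(n,b.mean(0),[np.degrees(np.arctan2(*(b[(k+1)%4]-b[k])[1::-1])).round(1) for k in range(4)])
E
python3 plan.py .5955,-.127,.15,17 .5955,-.127,.03,17 .5955,-.127,.12,17 .4388,-.0977,.12,17 .4388,-.0977,.037,17
```

```text
ext [ 0.63253437 -0.32140739  0.006     ] [np.float64(-98.2), np.float64(171.7), np.float64(81.5), np.float64(-7.7)]
mot [ 0.43379268 -0.312146    0.006     ] [np.float64(-93.0), np.float64(176.8), np.float64(87.1), np.float64(-2.4)]
t 0.25 pos [ 0.1906 -0.6212  0.2391] rpy [-179.95    0.     17.06] op 9.19 gf 0.0
.5955,-.127,.15,17 rz 0.06 shift [ 53.17 -35.42   8.91]
.5955,-.127,.03,17 rz -0.0 shift [ 0. -0. 12.]
.5955,-.127,.12,17 rz -0.0 shift [ 0.  0. -9.]
.4388,-.0977,.12,17 rz -0.0 shift [-14.13  -7.38  -0.  ]
.4388,-.0977,.037,17 rz -0.0 shift [ 0.  -0.   8.3]
```

Call:
drive_tool:
  deltas: [0, 0, 0, 2.95, -1.97, 0.5, 9.19, 0, 0, 0, 2.95, -1.97, 0.5, 9.19, 0, 0, 0, 2.95, -1.97, 0.5, 9.19, 0, 0, 0, 2.95, -1.97, 0.5, 9.19, 0, 0, 0, 2.95, -1.97, 0.5, 9.19, 0, 0, 0, 2.95, -1.97, 0.5, 9.19, 0, 0, 0, 2.95, -1.97, 0.5, 9.19, 0, 0, 0, 2.95, -1.97, 0.5, 9.19]

```text
t: 0.92
eef_pos: [0.3709, -0.4001, 0.1995]
tool_rot: [3.141, -0.0, 0.298]
wrist_force: [-0.1, -0.6, 0.4]
opening: 0.997
gripper_force: 0.0
```

Call:
drive_tool:
  deltas: [0, 0, 0, 2.95, -1.97, 0.5, 9.19, 0, 0, 0, 2.95, -1.97, 0.5, 9.19, 0, 0, 0, 2.95, -1.97, 0.5, 9.19, 0, 0, 0, 2.95, -1.97, 0.5, 9.19, 0, 0, 0, 2.95, -1.97, 0.5, 9.19, 0, 0, 0, 2.95, -1.97, 0.5, 9.19, 0, 0, 0, 2.95, -1.97, 0.5, 9.19, 0, 0, 0, 2.95, -1.97, 0.5, 9.19]

```text
t: 1.58
eef_pos: [0.5503, -0.1802, 0.1594]
tool_rot: [3.141, 0.0, 0.298]
wrist_force: [0.4, -1.1, 1.4]
opening: 1.0
gripper_force: 0.0
```

Call:
drive_tool:
  deltas: [0, 0, 0, 2.95, -1.97, 0.5, 9.19, 0, 0, 0, 2.95, -1.97, 0.5, 9.19, 0, 0, 0, 0, 0, 0, 9.19, 0, 0, 0, 0, 0, 0, 9.19]

```text
t: 1.92
eef_pos: [0.595, -0.1239, 0.1489]
tool_rot: [-3.14, 0.0, 0.302]
wrist_force: [0.1, -0.6, -0.1]
opening: 0.998
gripper_force: 0.0
```

```bash
python3 plan.py .5955,-.127,.03,17 .5955,-.127,.12,17 .4388,-.0977,.12,17 .4388,-.0977,.037,17
```

```text
t 1.9167 pos [ 0.595  -0.1239  0.1489] rpy [-1.7993e+02  2.0000e-02  1.7330e+01] op 9.18 gf 0.0
.5955,-.127,.03,17 rz 0.33 shift [-0.05  0.31 11.89]
.5955,-.127,.12,17 rz -0.0 shift [ 0.  0. -9.]
.4388,-.0977,.12,17 rz -0.0 shift [-14.13  -7.38  -0.  ]
.4388,-.0977,.037,17 rz -0.0 shift [ 0.  -0.   8.3]
```

Call:
drive_tool:
  deltas: [0, 0, 0, 0, 0, 2.5, 9.19, 0, 0, 0, 0, 0, 2.5, 9.19, 0, 0, 0, 0, 0, 2.5, 9.19, 0, 0, 0, 0, 0, 2.0, 9.19, 0, 0, 0, 0, 0, 0, 9.19, 0, 0, 0, 0, 0, 0, 9.19]

```text
t: 2.42
eef_pos: [0.5931, -0.128, 0.054]
tool_rot: [-3.141, 0.002, 0.296]
wrist_force: [0.9, 0.1, 0.9]
opening: 1.005
gripper_force: 0.0
```

```bash
python3 plan.py .5955,-.127,.03,17
```

```text
t 2.4167 pos [ 0.5931 -0.128   0.054 ] rpy [-1.7998e+02  1.4000e-01  1.6960e+01] op 9.24 gf 0.0
.5955,-.127,.03,17 rz -0.04 shift [ 0.26 -0.03  2.4 ]
```

Call:
drive_tool:
  deltas: [0, 0, 0, 0, 0, 1.2, 9.19, 0, 0, 0, 0, 0, 1.2, 9.19, 0, 0, 0, 0, 0, 0, 9.19, 0, 0, 0, 0, 0, 0, 9.19, 0, 0, 0, 0, 0, 0, 5.0, 0, 0, 0, 0, 0, 0, 4.5, 0, 0, 0, 0, 0, 0, 4.5, 0, 0, 0, 0, 0, 0, 4.5]
  newtons: 15

```text
t: 3.08
eef_pos: [0.5946, -0.1266, 0.031]
tool_rot: [3.141, -0.001, 0.298]
wrist_force: [-0.6, 0.1, -0.3]
opening: 0.734
gripper_force: 0.0
```

Call:
drive_tool:
  deltas: [0, 0, 0, 0, 0, 0, 4.5, 0, 0, 0, 0, 0, 0, 4.5, 0, 0, 0, 0, 0, 0, 4.5, 0, 0, 0, 0, 0, 0, 4.5]

```text
t: 3.42
eef_pos: [0.5944, -0.1267, 0.0308]
tool_rot: [3.141, -0.0, 0.298]
wrist_force: [-0.8, -0.0, 2.0]
opening: 0.628
gripper_force: 15.0
```

```bash
python3 plan.py .5955,-.127,.12,17 .4388,-.0977,.12,17 .4388,-.0977,.037,17
```

```text
t 3.4167 pos [ 0.5944 -0.1267  0.0308] rpy [ 1.7999e+02 -1.0000e-02  1.7060e+01] op 5.77 gf 15.0
.5955,-.127,.12,17 rz 0.06 shift [ 0.09  0.06 -8.92]
.4388,-.0977,.12,17 rz -0.0 shift [-14.13  -7.38  -0.  ]
.4388,-.0977,.037,17 rz -0.0 shift [ 0.  -0.   8.3]
```

Call:
drive_tool:
  deltas: [0, 0, 0, 0, 0, -2, 4.5, 0, 0, 0, 0, 0, -2, 4.5, 0, 0, 0, 0, 0, -2, 4.5, 0, 0, 0, -2.35, -1.23, 0, 4.5, 0, 0, 0, -2.35, -1.23, 0, 4.5, 0, 0, 0, -2.35, -1.23, 0, 4.5, 0, 0, 0, -2.35, -1.23, 0, 4.5, 0, 0, 0, -2.35, -1.23, 0, 4.5]

```text
t: 4.08
eef_pos: [0.4624, -0.102, 0.0904]
tool_rot: [-3.141, 0.0, 0.298]
wrist_force: [-0.6, -0.2, -0.3]
opening: 0.625
gripper_force: 15.0
```

Call:
drive_tool:
  deltas: [0, 0, 0, -2.35, -1.23, 0, 4.5, 0, 0, 0, 0, 0, 1.0, 4.5, 0, 0, 0, 0, 0, 1.5, 4.5, 0, 0, 0, 0, 0, 1.5, 4.5, 0, 0, 0, 0, 0, 0, 4.5, 0, 0, 0, 0, 0, 0, 4.5, 0, 0, 0, 0, 0, 0, 4.5]

```text
t: 4.67
eef_pos: [0.4383, -0.0974, 0.0508]
tool_rot: [3.142, -0.0, 0.298]
wrist_force: [1.0, 1.0, -0.5]
opening: 0.629
gripper_force: 15.0
```

```bash
python3 plan.py .4383,-.0977,.037,17
```

```text
t 4.6667 pos [ 0.4383 -0.0974  0.0508] rpy [ 1.800e+02 -2.000e-02  1.707e+01] op 5.79 gf 15.0
.4383,-.0977,.037,17 rz 0.07 shift [-0.01  0.03  1.38]
```

Call:
drive_tool:
  deltas: [0, 0, 0, 0, 0, 0.7, 4.5, 0, 0, 0, 0, 0, 0.5, 4.5, 0, 0, 0, 0, 0, 0.15, 4.5, 0, 0, 0, 0, 0, 0, 4.5, 0, 0, 0, 0, 0, 0, 4.5, 0, 0, 0, 0, 0, 0, 7.5, 0, 0, 0, 0, 0, 0, 7.5, 0, 0, 0, 0, 0, 0, 7.5]

```text
t: 5.33
eef_pos: [0.438, -0.0975, 0.0372]
tool_rot: [3.141, -0.0, 0.298]
wrist_force: [0.8, -0.6, 0.5]
opening: 0.807
gripper_force: 0.0
```

Call:
drive_tool:
  deltas: [0, 0, 0, 0, 0, 0, 7.5, 0, 0, 0, 0, 0, 0, 7.5, 0, 0, 0, 0, 0, -2, 7.5, 0, 0, 0, 0, 0, -4, 6, 0, 0, 0, 0, 0, -4, 5, 0, 0, 0, 0, 0, -1, 5, 0, 0, 0, 0, 0, 0, 5, 0, 0, 0, 0, 0, 0, 5]

```text
t: 6.0
eef_pos: [0.4378, -0.0977, 0.1472]
tool_rot: [3.141, -0.001, 0.297]
wrist_force: [-1.0, 0.1, 0.1]
opening: 0.545
gripper_force: 0.0
```

```bash
python3 plan.py .6283,.1142,.147,100 .6283,.1142,.03,100 .6283,.1142,.09,100 .4448,.1078,.09,100 .4448,.1078,.037,100
```

```text
t 6.0 pos [ 0.4378 -0.0977  0.1472] rpy [ 1.7995e+02 -5.0000e-02  1.7040e+01] op 5.02 gf 0.0
.6283,.1142,.147,100 rz -82.96 shift [1.756e+01 2.244e+01 2.000e-02]
.6283,.1142,.03,100 rz -0.0 shift [ 0.  -0.  11.7]
.6283,.1142,.09,100 rz -0.0 shift [ 0.  0. -6.]
.4448,.1078,.09,100 rz -0.0 shift [  2.56 -18.18  -0.  ]
.4448,.1078,.037,100 rz -0.0 shift [ 0.  -0.   5.3]
```

Call:
drive_tool:
  deltas: [0, 0, -6.9, 0, 0, 0, 5, 0, 0, -6.9, 0, 0, 0, 5, 0, 0, -6.9, 0, 0, 0, 5, 0, 0, -6.9, 0, 0, 0, 5, 0, 0, -6.9, 0, 0, 0, 5, 0, 0, -6.9, 0, 0, 0, 5, 0, 0, -6.9, 0, 0, 0, 5, 0, 0, -6.9, 0, 0, 0, 5]

```text
t: 6.67
eef_pos: [0.4364, -0.0971, 0.1449]
tool_rot: [-3.137, -0.0, 1.267]
wrist_force: [0.3, -0.3, -1.0]
opening: 0.544
gripper_force: 0.0
```

Call:
drive_tool:
  deltas: [0, 0, -6.9, 0, 0, 0, 5, 0, 0, -6.9, 0, 0, 0, 5, 0, 0, -6.9, 0, 0, 0, 5, 0, 0, -6.9, 0, 0, 0, 5, 0, 0, 0, 2.2, 2.8, 0, 5, 0, 0, 0, 2.2, 2.8, 0, 5, 0, 0, 0, 2.2, 2.8, 0, 5, 0, 0, 0, 2.2, 2.8, 0, 5]

```text
t: 7.33
eef_pos: [0.5327, 0.0094, 0.1445]
tool_rot: [-3.138, -0.001, 1.742]
wrist_force: [0.7, -0.8, -1.1]
opening: 0.544
gripper_force: 0.0
```

Call:
drive_tool:
  deltas: [0, 0, 0, 2.2, 2.8, 0, 5, 0, 0, 0, 2.2, 2.8, 0, 5, 0, 0, 0, 2.2, 2.8, 0, 5, 0, 0, 0, 2.2, 2.8, 0, 5, 0, 0, 0, 0, 0, 2.5, 5, 0, 0, 0, 0, 0, 2.5, 5, 0, 0, 0, 0, 0, 0, 5, 0, 0, 0, 0, 0, 0, 5]

```text
t: 8.0
eef_pos: [0.6261, 0.114, 0.0936]
tool_rot: [-3.135, -0.0, 1.743]
wrist_force: [-0.2, -0.2, 0.2]
opening: 0.546
gripper_force: 0.0
```

```bash
python3 - <<'E'
from bench import *
import cv2
a=snapshot("top")["image"];b=snapshot("side")["image"]
f=lambda i:cv2.resize(i,None,fx=2.5,fy=2.5,interpolation=cv2.INTER_CUBIC)
cv2.imwrite("pics/v1.png",cv2.vconcat([f(a[160:280,200:400]),f(b[130:250,210:410])])[:,:,::-1])
E
python3 plan.py .6283,.1142,.03,100
```

```text
t 8.1 pos [0.6283 0.1142 0.0969] rpy [-1.7997e+02 -2.0000e-02  9.9840e+01] op 5.02 gf 0.0
.6283,.1142,.03,100 rz -0.16 shift [-0.   -0.    6.69]
```

View pics/v1.png

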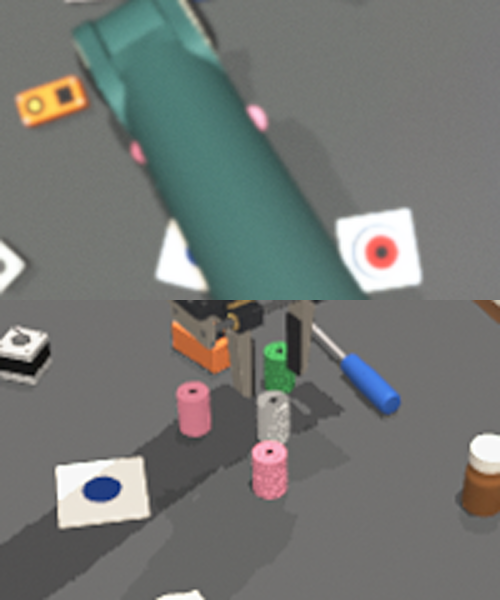

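The spool sits centred on its tile (about (380,250) in the upper crop). The fingers straddle the grey heat sink at (273,415), clear of its neighbours, so I'll descend and grip.

Call:
drive_tool:
  deltas: [0, 0, 0, 0, 0, 2, 5, 0, 0, 0, 0, 0, 2, 5, 0, 0, 0, 0, 0, 2, 5, 0, 0, 0, 0, 0, 0.7, 5, 0, 0, 0, 0, 0, 0, 5, 0, 0, 0, 0, 0, 0, 5, 0, 0, 0, 0, 0, 0, 2.5, 0, 0, 0, 0, 0, 0, 2.5]
  newtons: 12

```text
t: 8.77
eef_pos: [0.6295, 0.1145, 0.0317]
tool_rot: [3.139, -0.0, 1.743]
wrist_force: [0.3, -0.2, 0.1]
opening: 0.422
gripper_force: 0.0
```

Call:
drive_tool:
  deltas: [0, 0, 0, 0, 0, 0, 2.5, 0, 0, 0, 0, 0, 0, 2.5, 0, 0, 0, 0, 0, 0, 2.5, 0, 0, 0, 0, 0, 0, 2.5, 0, 0, 0, 0, 0, 0, 2.5, 0, 0, 0, 0, 0, 0, 2.5]

```text
t: 9.27
eef_pos: [0.6294, 0.1145, 0.0314]
tool_rot: [3.14, 0.0, 1.743]
wrist_force: [0.3, -1.3, 5.4]
opening: 0.345
gripper_force: 12.0
```

```bash
python3 plan.py  .6283,.1142,.11,100 .4448,.1078,.11,100 .4448,.1078,.037,100
```

```text
t 9.2667 pos [0.6294 0.1145 0.0314] rpy [1.7988e+02 1.0000e-02 9.9860e+01] op 3.17 gf 12.0
.6283,.1142,.11,100 rz -0.14 shift [-0.01 -0.11 -7.86]
.4448,.1078,.11,100 rz -0.0 shift [  2.56 -18.18  -0.  ]
.4448,.1078,.037,100 rz -0.0 shift [ 0.  -0.   7.3]
```

Call:
drive_tool:
  deltas: [0, 0, 0, 0, 0, -2, 2.5, 0, 0, 0, 0, 0, -3, 2.5, 0, 0, 0, 0, 0, -3, 2.5, 0, 0, 0, 0.37, -2.61, 0, 2.5, 0, 0, 0, 0.37, -2.61, 0, 2.5, 0, 0, 0, 0.37, -2.61, 0, 2.5, 0, 0, 0, 0.37, -2.61, 0, 2.5, 0, 0, 0, 0.37, -2.61, 0, 2.5]

```text
t: 9.93
eef_pos: [0.4951, 0.11, 0.11]
tool_rot: [-3.141, 0.0, 1.743]
wrist_force: [0.1, 0.4, -1.0]
opening: 0.342
gripper_force: 12.0
```

Call:
drive_tool:
  deltas: [0, 0, 0, 0.37, -2.61, 0, 2.5, 0, 0, 0, 0.34, -2.62, 0, 2.5, 0, 0, 0, 0, 0, 2, 2.5, 0, 0, 0, 0, 0, 2, 2.5, 0, 0, 0, 0, 0, 2, 2.5, 0, 0, 0, 0, 0, 0, 2.5, 0, 0, 0, 0, 0, 0, 2.5, 0, 0, 0, 0, 0, 0, 2.5]

```text
t: 10.6
eef_pos: [0.4443, 0.1086, 0.0507]
tool_rot: [3.141, -0.0, 1.743]
wrist_force: [-0.1, 1.3, -1.7]
opening: 0.352
gripper_force: 12.0
```

```bash
python3 plan.py .4448,.1078,.038,100
```

```text
t 10.6 pos [0.4443 0.1086 0.0507] rpy [ 1.7997e+02 -1.0000e-02  9.9880e+01] op 3.24 gf 12.0
.4448,.1078,.038,100 rz -0.12 shift [-0.09  0.04  1.27]
```

Call:
drive_tool:
  deltas: [0, 0, 0, -0.05, 0.02, 0.6, 2.5, 0, 0, 0, 0, 0, 0.5, 2.5, 0, 0, 0, 0, 0, 0.2, 2.5, 0, 0, 0, 0, 0, 0, 2.5, 0, 0, 0, 0, 0, 0, 2.5, 0, 0, 0, 0, 0, 0, 5.5, 0, 0, 0, 0, 0, 0, 5.5, 0, 0, 0, 0, 0, 0, 5.5]

```text
t: 11.27
eef_pos: [0.4443, 0.1078, 0.0371]
tool_rot: [3.141, -0.0, 1.743]
wrist_force: [0.1, -0.8, 0.4]
opening: 0.547
gripper_force: 0.0
```

Call:
drive_tool:
  deltas: [0, 0, 0, 0, 0, 0, 5.5, 0, 0, 0, 0, 0, 0, 5.5, 0, 0, 0, 0, 0, -2, 5.5, 0, 0, 0, 0, 0, -4, 5.5, 0, 0, 0, 0, 0, -4, 5.5, 0, 0, 0, 0, 0, -1, 5.5, 0, 0, -4.3, 0, 0, 0, 5.5, 0, 0, -4.3, 0, 0, 0, 5.5]

```text
t: 11.93
eef_pos: [0.445, 0.1076, 0.1482]
tool_rot: [3.139, 0.001, 1.896]
wrist_force: [-0.8, 0.3, 0.8]
opening: 0.601
gripper_force: 0.0
```

```bash
python3 plan.py .6224,.2735,.14,108.5 .6224,.2735,.09,108.5 .6224,.2735,.028,108.5
```

```text
t 11.9333 pos [0.445  0.1076 0.1482] rpy [1.7984e+02 8.0000e-02 1.0863e+02] op 5.53 gf 0.0
.6224,.2735,.14,108.5 rz 0.13 shift [10.1  22.09  0.82]
.6224,.2735,.09,108.5 rz -0.0 shift [ 0. -0.  5.]
.6224,.2735,.028,108.5 rz -0.0 shift [ 0.  -0.   6.2]
```

Call:
drive_tool:
  deltas: [0, 0, 0, 1.44, 3.16, 0, 5.5, 0, 0, 0, 1.44, 3.16, 0, 5.5, 0, 0, 0, 1.44, 3.16, 0, 5.5, 0, 0, 0, 1.44, 3.16, 0, 5.5, 0, 0, 0, 1.44, 3.16, 0, 5.5, 0, 0, 0, 1.44, 3.16, 0, 5.5, 0, 0, 0, 1.44, 3.16, 0, 5.5, 0, 0, 0, 0, 0, 2.8, 5.5]

```text
t: 12.6
eef_pos: [0.6284, 0.2807, 0.1237]
tool_rot: [3.128, -0.005, 1.895]
wrist_force: [-0.1, 1.4, 2.0]
opening: 0.6
gripper_force: 0.0
```

Call:
drive_tool:
  deltas: [0, 0, 0, 0, 0, 3, 5.5, 0, 0, 0, 0, 0, 0, 5.5, 0, 0, 0, 0, 0, 0, 5.5, 0, 0, 0, 0, 0, 0, 5.5]

```text
t: 12.93
eef_pos: [0.6224, 0.2736, 0.09]
tool_rot: [3.141, -0.0, 1.893]
wrist_force: [1.0, 0.2, 0.3]
opening: 0.597
gripper_force: 0.0
```

```bash
python3 - <<'E'
from bench import *
import cv2
a=snapshot("top")["image"];b=snapshot("side")["image"]
f=lambda i:cv2.resize(i,None,fx=2.5,fy=2.5,interpolation=cv2.INTER_CUBIC)
cv2.imwrite("pics/v2.png",cv2.vconcat([f(a[160:280,180:380]),f(b[100:220,190:390])])[:,:,::-1])
E
python3 plan.py .6224,.2735,.028,108.5
```

```text
t 13.0333 pos [0.6231 0.2738 0.0912] rpy [ 1.7982e+02 -1.0000e-02  1.0843e+02] op 5.52 gf 0.0
.6224,.2735,.028,108.5 rz -0.07 shift [-0.   -0.08  6.32]
```

View pics/v2.png

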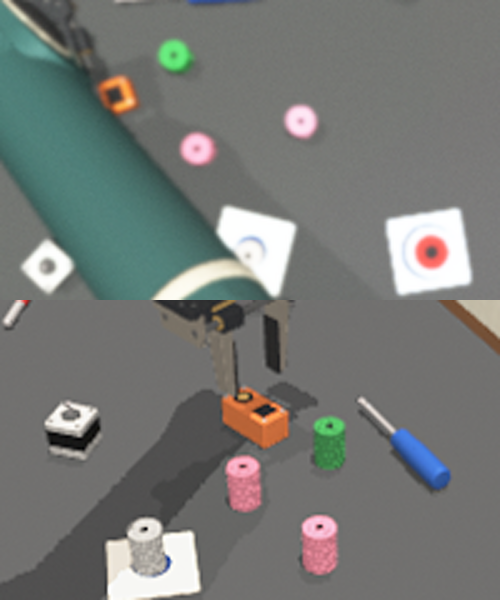

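The heat sink stands upright on its tile (lower crop, (147,545)). The gripper straddles the extruder at (255,405) across its width, so I'll descend and grip.

Call:
drive_tool:
  deltas: [0, 0, 0, 0, 0, 2, 5.5, 0, 0, 0, 0, 0, 2, 5.5, 0, 0, 0, 0, 0, 2, 5.5, 0, 0, 0, 0, 0, 0, 5.5, 0, 0, 0, 0, 0, 0, 5.5, 0, 0, 0, 0, 0, 0, 5.5, 0, 0, 0, 0, 0, 0, 3, 0, 0, 0, 0, 0, 0, 3]
  newtons: 18

```text
t: 13.7
eef_pos: [0.6231, 0.2738, 0.0309]
tool_rot: [3.139, -0.0, 1.893]
wrist_force: [-0.4, -0.3, -0.3]
opening: 0.476
gripper_force: 0.0
```

Call:
drive_tool:
  deltas: [0, 0, 0, 0, 0, 0, 3, 0, 0, 0, 0, 0, 0, 3, 0, 0, 0, 0, 0, 0, 3, 0, 0, 0, 0, 0, 0, 3, 0, 0, 0, 0, 0, 0, 3, 0, 0, 0, 0, 0, 0, 3]

```text
t: 14.2
eef_pos: [0.6232, 0.2739, 0.0304]
tool_rot: [3.139, -0.0, 1.893]
wrist_force: [-0.4, -0.8, 6.7]
opening: 0.39
gripper_force: 18.0
```

```bash
python3 plan.py  .6224,.2735,.11,108.5 .6327,-.3216,.11,171.5 .6327,-.3216,.037,171.5
```

```text
t 14.2 pos [0.6232 0.2739 0.0304] rpy [ 1.7986e+02 -1.0000e-02  1.0845e+02] op 3.59 gf 18.0
.6224,.2735,.11,108.5 rz -0.05 shift [-0.01 -0.09 -7.96]
.6327,-.3216,.11,171.5 rz -63.0 shift [ -9.81 -58.7   -0.  ]
.6327,-.3216,.037,171.5 rz -0.0 shift [ 0.  -0.   7.3]
```

Call:
drive_tool:
  deltas: [0, 0, 0, 0, 0, -2, 3, 0, 0, 0, 0, 0, -4, 3, 0, 0, 0, 0, 0, -4, 3, 0, 0, -7, 0, 0, 0, 3, 0, 0, -7, 0, 0, 0, 3, 0, 0, -7, 0, 0, 0, 3, 0, 0, -7, 0, 0, 0, 3, 0, 0, -7, 0, 0, 0, 3]

```text
t: 14.87
eef_pos: [0.6215, 0.2729, 0.1285]
tool_rot: [-3.14, -0.0, 2.51]
wrist_force: [-0.2, -1.1, -2.2]
opening: 0.389
gripper_force: 18.0
```

Call:
drive_tool:
  deltas: [0, 0, -7, 0, 0, 0, 3, 0, 0, -7, 0, 0, 0, 3, 0, 0, -7, 0, 0, 0, 3, 0, 0, -7, 0, 0, 0, 3, 0, 0, 0, 0, 0, 0, 3, 0, 0, 0, 0, 0, 0, 3]

```text
t: 15.37
eef_pos: [0.6217, 0.2729, 0.1283]
tool_rot: [-3.141, -0.002, 2.989]
wrist_force: [0.3, 0.4, -0.9]
opening: 0.39
gripper_force: 18.0
```

```bash
python3 plan.py .6327,-.3216,.13,171.5
```

```text
t 15.3667 pos [0.6217 0.2729 0.1283] rpy [-1.7996e+02 -9.0000e-02  1.7125e+02] op 3.59 gf 18.0
.6327,-.3216,.13,171.5 rz -0.25 shift [ -9.88 -58.64  -0.17]
```

Call:
drive_tool:
  deltas: [0, 0, 0, -0.58, -3.45, 0, 3, 0, 0, 0, -0.58, -3.45, 0, 3, 0, 0, 0, -0.58, -3.45, 0, 3, 0, 0, 0, -0.58, -3.45, 0, 3, 0, 0, 0, -0.58, -3.45, 0, 3, 0, 0, 0, -0.58, -3.45, 0, 3, 0, 0, 0, -0.58, -3.45, 0, 3, 0, 0, 0, -0.58, -3.45, 0, 3]

```text
t: 16.03
eef_pos: [0.6266, -0.0082, 0.129]
tool_rot: [-3.141, -0.0, 2.989]
wrist_force: [0.1, 0.4, -2.5]
opening: 0.391
gripper_force: 18.0
```

Call:
drive_tool:
  deltas: [0, 0, 0, -0.58, -3.45, 0, 3, 0, 0, 0, -0.58, -3.45, 0, 3, 0, 0, 0, -0.58, -3.45, 0, 3, 0, 0, 0, -0.58, -3.45, 0, 3, 0, 0, 0, -0.58, -3.45, 0, 3, 0, 0, 0, -0.58, -3.45, 0, 3, 0, 0, 0, -0.58, -3.45, 0, 3, 0, 0, 0, -0.58, -3.45, 0, 3]

```text
t: 16.7
eef_pos: [0.6314, -0.288, 0.129]
tool_rot: [-3.141, -0.0, 2.989]
wrist_force: [1.4, 0.4, -1.6]
opening: 0.389
gripper_force: 18.0
```

Call:
drive_tool:
  deltas: [0, 0, 0, -0.58, -3.45, 0, 3, 0, 0, 0, 0, 0, 2.5, 3, 0, 0, 0, 0, 0, 2.5, 3, 0, 0, 0, 0, 0, 2.0, 3, 0, 0, 0, 0, 0, 0, 3, 0, 0, 0, 0, 0, 0, 3, 0, 0, 0, 0, 0, 0, 3]

```text
t: 17.28
eef_pos: [0.6334, -0.321, 0.0604]
tool_rot: [-3.141, 0.002, 2.992]
wrist_force: [-0.4, 1.3, -1.9]
opening: 0.389
gripper_force: 18.0
```

```bash
python3 plan.py .6327,-.3216,.0364,171.5
```

```text
t 17.2833 pos [ 0.6334 -0.321   0.0604] rpy [-1.7999e+02  9.0000e-02  1.7141e+02] op 3.58 gf 18.0
.6327,-.3216,.0364,171.5 rz -0.09 shift [ 0.06 -0.07  2.4 ]
```

Call:
drive_tool:
  deltas: [0, 0, 0, 0.05, -0.05, 1.2, 3, 0, 0, 0, 0, 0, 0.8, 3, 0, 0, 0, 0, 0, 0.4, 3, 0, 0, 0, 0, 0, 0, 3, 0, 0, 0, 0, 0, 0, 3, 0, 0, 0, 0, 0, 0, 5.5, 0, 0, 0, 0, 0, 0, 5.5, 0, 0, 0, 0, 0, 0, 5.5]

```text
t: 17.95
eef_pos: [0.632, -0.3216, 0.0349]
tool_rot: [3.142, 0.0, 2.992]
wrist_force: [-0.6, 0.3, 0.7]
opening: 0.584
gripper_force: 0.0
```

Call:
drive_tool:
  deltas: [0, 0, 0, 0, 0, 0, 5.5, 0, 0, 0, 0, 0, 0, 5.5, 0, 0, 0, 0, 0, -2, 6, 0, 0, 0, 0, 0, -4, 6.2, 0, 0, 0, 0, 0, -4, 6.2, 0, 0, 6, 0, 0, -2, 6.2, 0, 0, 6, 0, 0, 0, 6.2, 0, 0, 6, 0, 0, 0, 6.2]

```text
t: 18.62
eef_pos: [0.633, -0.3219, 0.1575]
tool_rot: [3.141, 0.004, 2.673]
wrist_force: [-0.3, -0.6, -0.4]
opening: 0.673
gripper_force: 0.0
```

Call:
drive_tool:
  deltas: [0, 0, 6, 0, 0, 0, 6.2, 0, 0, 6, 0, 0, 0, 6.2, 0, 0, 6, 0, 0, 0, 6.2, 0, 0, 0, 0, 0, 0, 6.2, 0, 0, 0, 0, 0, 0, 6.2]

```text
t: 19.03
eef_pos: [0.632, -0.3215, 0.1551]
tool_rot: [-3.141, 0.0, 2.367]
wrist_force: [-0.5, -0.0, -0.7]
opening: 0.677
gripper_force: 0.0
```

```bash
python3 plan.py .4372,.3323,.15,135.3 .4372,.3323,.03,135.3
```

```text
t 19.0333 pos [ 0.632  -0.3215  0.1551] rpy [-1.7998e+02  1.0000e-02  1.3565e+02] op 6.22 gf 0.0
.4372,.3323,.15,135.3 rz 0.35 shift [59.83 32.76  0.51]
.4372,.3323,.03,135.3 rz -0.0 shift [ 0. -0. 12.]
```

Call:
drive_tool:
  deltas: [0, 0, 0.35, 0, 0, 0, 6.2, 0, 0, 0, 3.32, 1.82, 0, 6.2, 0, 0, 0, 3.32, 1.82, 0, 6.2, 0, 0, 0, 3.32, 1.82, 0, 6.2, 0, 0, 0, 3.32, 1.82, 0, 6.2, 0, 0, 0, 3.32, 1.82, 0, 6.2, 0, 0, 0, 3.32, 1.82, 0, 6.2, 0, 0, 0, 3.32, 1.82, 0, 6.2]

```text
t: 19.7
eef_pos: [0.5565, -0.0658, 0.1552]
tool_rot: [3.141, 0.0, 2.36]
wrist_force: [0.2, 0.2, -0.3]
opening: 0.675
gripper_force: 0.0
```

Call:
drive_tool:
  deltas: [0, 0, 0, 3.32, 1.82, 0, 6.2, 0, 0, 0, 3.32, 1.82, 0, 6.2, 0, 0, 0, 3.32, 1.82, 0, 6.2, 0, 0, 0, 3.32, 1.82, 0, 6.2, 0, 0, 0, 3.32, 1.82, 0, 6.2, 0, 0, 0, 3.32, 1.82, 0, 6.2, 0, 0, 0, 3.32, 1.82, 0, 6.2, 0, 0, 0, 3.32, 1.82, 0, 6.2]

```text
t: 20.37
eef_pos: [0.4711, 0.2248, 0.1553]
tool_rot: [3.141, 0.0, 2.36]
wrist_force: [1.0, 0.6, 0.2]
opening: 0.678
gripper_force: 0.0
```

Call:
drive_tool:
  deltas: [0, 0, 0, 3.32, 1.82, 0, 6.2, 0, 0, 0, 3.32, 1.82, 0, 6.2, 0, 0, 0, 3.39, 1.82, 0, 6.2, 0, 0, 0, 0, 0, 2.5, 6.2, 0, 0, 0, 0, 0, 2.5, 6.2, 0, 0, 0, 0, 0, 0, 6.2, 0, 0, 0, 0, 0, 0, 6.2, 0, 0, 0, 0, 0, 0, 6.2]

```text
t: 21.03
eef_pos: [0.4398, 0.3329, 0.106]
tool_rot: [3.141, -0.0, 2.358]
wrist_force: [-0.0, 0.1, 0.5]
opening: 0.68
gripper_force: 0.0
```

```bash
python3 - <<'E'
from bench import *
import cv2
a=snapshot("top")["image"];b=snapshot("side")["image"]
f=lambda i:cv2.resize(i,None,fx=2.5,fy=2.5,interpolation=cv2.INTER_CUBIC)
cv2.imwrite("pics/v3.png",cv2.vconcat([f(a[165:285,150:450]),f(b[100:220,160:460])])[:,:,::-1])
E
python3 plan.py .4372,.3323,.03,135.3
```

```text
t 21.1333 pos [0.4403 0.3329 0.1065] rpy [1.7987e+02 2.0000e-02 1.3507e+02] op 6.16 gf 0.0
.4372,.3323,.03,135.3 rz -0.23 shift [ 0.17 -0.26  7.65]
```

View pics/v3.png

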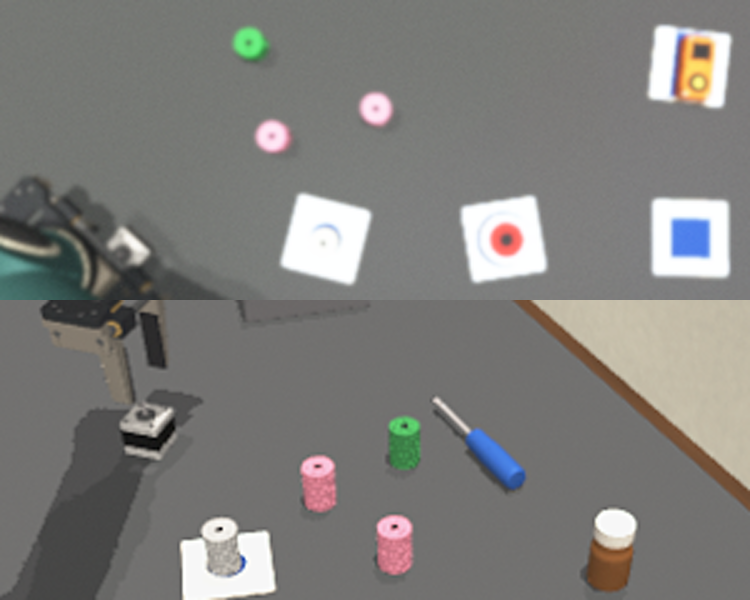

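The extruder and heat sink are on their tiles. The apparent offsets look like parallax, and I'll measure them at the end. The gripper is about 3 mm off over the motor, so I'll correct that while descending.

Call:
drive_tool:
  deltas: [0, 0, -0.2, 0.17, -0.26, 0, 6.2, 0, 0, 0, 0, 0, 2.5, 6.2, 0, 0, 0, 0, 0, 2.5, 6.2, 0, 0, 0, 0, 0, 2.5, 6.2, 0, 0, 0, 0, 0, 0, 6.2, 0, 0, 0, 0, 0, 0, 6.2, 0, 0, 0, 0, 0, 0, 6.2]
  newtons: 25

```text
t: 21.72
eef_pos: [0.4368, 0.3328, 0.0316]
tool_rot: [3.14, -0.0, 2.362]
wrist_force: [-0.0, 0.3, -0.5]
opening: 0.675
gripper_force: 0.0
```

```bash
python3 plan.py .4372,.3323,.03,135.3
```

```text
t 21.7167 pos [0.4368 0.3328 0.0316] rpy [179.89  -0.   135.31] op 6.21 gf 0.0
.4372,.3323,.03,135.3 rz 0.01 shift [-0.07 -0.01  0.16]
```

Call:
drive_tool:
  deltas: [0, 0, 0, 0, 0, 0.1, 3.5, 0, 0, 0, 0, 0, 0, 3.5, 0, 0, 0, 0, 0, 0, 3.5, 0, 0, 0, 0, 0, 0, 3.5, 0, 0, 0, 0, 0, 0, 3.5, 0, 0, 0, 0, 0, 0, 3.5, 0, 0, 0, 0, 0, 0, 3.5, 0, 0, 0, 0, 0, 0, 3.5]

```text
t: 22.38
eef_pos: [0.4375, 0.3329, 0.0303]
tool_rot: [3.139, 0.001, 2.361]
wrist_force: [1.7, 1.2, 6.6]
opening: 0.455
gripper_force: 25.0
```

```bash
python3 plan.py .4372,.3323,.13,135.3 .4340,-.3124,.13,87.3 .4340,-.3124,.06,87.3
```

```text
t 22.3833 pos [0.4375 0.3329 0.0303] rpy [1.7983e+02 4.0000e-02 1.3530e+02] op 4.18 gf 25.0
.4372,.3323,.13,135.3 rz 0.0 shift [-0.02 -0.07 -9.97]
.4340,-.3124,.13,87.3 rz 48.0 shift [-64.41   2.72   0.  ]
.4340,-.3124,.06,87.3 rz -0.0 shift [ 0. -0.  7.]
```

Call:
drive_tool:
  deltas: [0, 0, 0, 0, 0, -2, 3.5, 0, 0, 0, 0, 0, -4, 3.5, 0, 0, 0, 0, 0, -4, 3.5, 0, 0, 6.86, 0, 0, 0, 3.5, 0, 0, 6.86, 0, 0, 0, 3.5, 0, 0, 6.86, 0, 0, 0, 3.5, 0, 0, 6.86, 0, 0, 0, 3.5, 0, 0, 6.86, 0, 0, 0, 3.5]

```text
t: 23.05
eef_pos: [0.4354, 0.3311, 0.1284]
tool_rot: [-3.14, 0.001, 1.757]
wrist_force: [-0.0, 0.2, -3.8]
opening: 0.457
gripper_force: 25.0
```

Call:
drive_tool:
  deltas: [0, 0, 6.86, 0, 0, 0, 3.5, 0, 0, 6.86, 0, 0, 0, 3.5, 0, 0, 0, 0, 0, 0, 3.5, 0, 0, 0, 0, 0, 0, 3.5]

```text
t: 23.38
eef_pos: [0.4355, 0.3316, 0.1285]
tool_rot: [-3.14, 0.001, 1.527]
wrist_force: [-0.1, 0.3, -4.0]
opening: 0.454
gripper_force: 25.0
```

```bash
python3 plan.py .4340,-.3124,.13,87.3
```

```text
t 23.3833 pos [0.4355 0.3316 0.1285] rpy [-1.7994e+02  8.0000e-02  8.7500e+01] op 4.18 gf 25.0
.4340,-.3124,.13,87.3 rz 0.2 shift [-64.34   2.88  -0.15]
```

Call:
drive_tool:
  deltas: [0, 0, 0, -3.57, 0.16, 0, 3.5, 0, 0, 0, -3.57, 0.16, 0, 3.5, 0, 0, 0, -3.57, 0.16, 0, 3.5, 0, 0, 0, -3.57, 0.16, 0, 3.5, 0, 0, 0, -3.57, 0.16, 0, 3.5, 0, 0, 0, -3.57, 0.16, 0, 3.5, 0, 0, 0, -3.57, 0.16, 0, 3.5, 0, 0, 0, -3.57, 0.16, 0, 3.5]

```text
t: 24.05
eef_pos: [0.4348, 0.0445, 0.129]
tool_rot: [-3.141, 0.0, 1.527]
wrist_force: [0.9, -0.6, -2.7]
opening: 0.457
gripper_force: 25.0
```

Call:
drive_tool:
  deltas: [0, 0, 0, -3.57, 0.16, 0, 3.5, 0, 0, 0, -3.57, 0.16, 0, 3.5, 0, 0, 0, -3.57, 0.16, 0, 3.5, 0, 0, 0, -3.57, 0.16, 0, 3.5, 0, 0, 0, -3.57, 0.16, 0, 3.5, 0, 0, 0, -3.57, 0.16, 0, 3.5, 0, 0, 0, -3.57, 0.16, 0, 3.5, 0, 0, 0, -3.57, 0.16, 0, 3.5]

```text
t: 24.72
eef_pos: [0.434, -0.2413, 0.1289]
tool_rot: [-3.141, -0.0, 1.527]
wrist_force: [0.8, 0.3, -2.1]
opening: 0.458
gripper_force: 25.0
```

Call:
drive_tool:
  deltas: [0, 0, 0, -3.57, 0.16, 0, 3.5, 0, 0, 0, -3.57, 0.16, 0, 3.5, 0, 0, 0, 0, 0, 2.5, 3.5, 0, 0, 0, 0, 0, 2.5, 3.5, 0, 0, 0, 0, 0, 2, 3.5, 0, 0, 0, 0, 0, 0, 3.5, 0, 0, 0, 0, 0, 0, 3.5, 0, 0, 0, 0, 0, 0, 3.5]

```text
t: 25.38
eef_pos: [0.4353, -0.3111, 0.0599]
tool_rot: [3.141, 0.0, 1.525]
wrist_force: [0.9, -0.9, -3.1]
opening: 0.458
gripper_force: 25.0
```

```bash
python3 plan.py .4340,-.3124,.0365,87.3
```

```text
t 25.3833 pos [ 0.4353 -0.3111  0.0599] rpy [1.7995e+02 1.0000e-02 8.7390e+01] op 4.21 gf 25.0
.4340,-.3124,.0365,87.3 rz 0.09 shift [-0.13 -0.12  2.34]
```

Call:
drive_tool:
  deltas: [0, 0, 0, -0.1, -0.1, 1.2, 3.5, 0, 0, 0, 0, 0, 0.8, 3.5, 0, 0, 0, 0, 0, 0.3, 3.5, 0, 0, 0, 0, 0, 0, 3.5, 0, 0, 0, 0, 0, 0, 3.5, 0, 0, 0, 0, 0, 0, 3.5]

```text
t: 25.88
eef_pos: [0.4335, -0.3122, 0.0362]
tool_rot: [-3.141, 0.0, 1.524]
wrist_force: [-1.3, -0.3, -0.2]
opening: 0.456
gripper_force: 25.0
```

Call:
drive_tool:
  deltas: [0, 0, 0, 0, 0, 0, 6.2, 0, 0, 0, 0, 0, 0, 6.2, 0, 0, 0, 0, 0, 0, 6.2, 0, 0, 0, 0, 0, 0, 6.2, 0, 0, 0, 0, 0, 0, 6.2, 0, 0, 0, 0, 0, -2, 6.2, 0, 0, 0, 0, 0, -4, 6.2, 0, 0, 0, 0, 0, -4, 6.2]

```text
t: 26.55
eef_pos: [0.4326, -0.3112, 0.136]
tool_rot: [-3.139, -0.003, 1.524]
wrist_force: [0.6, -0.5, 0.8]
opening: 0.671
gripper_force: 0.0
```

Call:
drive_tool:
  deltas: [0, 0, 0, 0, 0, -4, 6.2, 0, 0, 0, -3.5, -1, -2, 6.2, 0, 0, 0, -3.5, -1, 0, 6.2, 0, 0, 0, -3.5, -1, 0, 6.2, 0, 0, 0, -3.5, -1, 0, 6.2, 0, 0, 0, -3.5, -1, 0, 6.2, 0, 0, 0, -3.5, -1, 0, 6.2, 0, 0, 0, -3.5, -1, 0, 6.2]

```text
t: 27.22
eef_pos: [0.3511, -0.5551, 0.1962]
tool_rot: [-3.142, 0.0, 1.523]
wrist_force: [1.1, 0.1, 0.2]
opening: 0.676
gripper_force: 0.0
```

```bash
python3 - <<'E'
from bench import *
import cv2
a=snapshot("top")["image"];b=snapshot("side")["image"]
cv2.imwrite("pics/v4.png",cv2.resize(a[165:285,255:455],None,fx=4,fy=4,interpolation=cv2.INTER_CUBIC)[:,:,::-1])
cv2.imwrite("pics/v5.png",cv2.resize(b[150:400,210:460],None,fx=2.4,fy=2.4,interpolation=cv2.INTER_CUBIC)[:,:,::-1])
E
python3 plan.py
```

```text
t 27.3167 pos [ 0.347  -0.56    0.1953] rpy [-179.89    0.18   86.75] op 6.22 gf 0.0
```

View pics/v4.png

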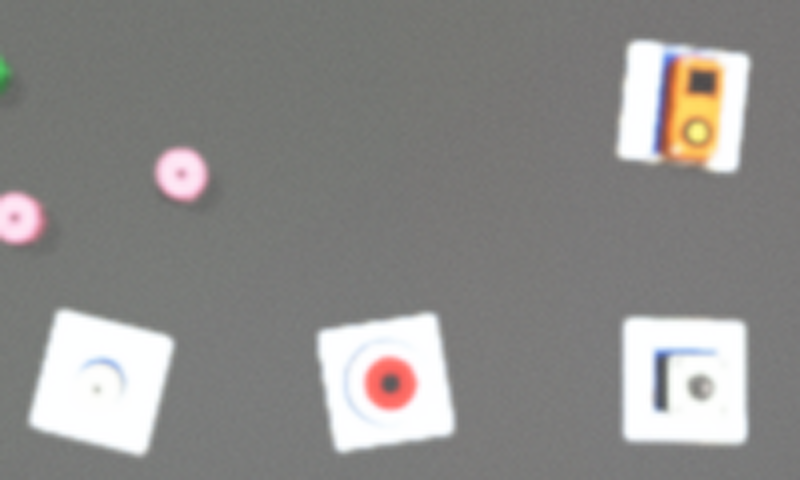

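View pics/v5.png

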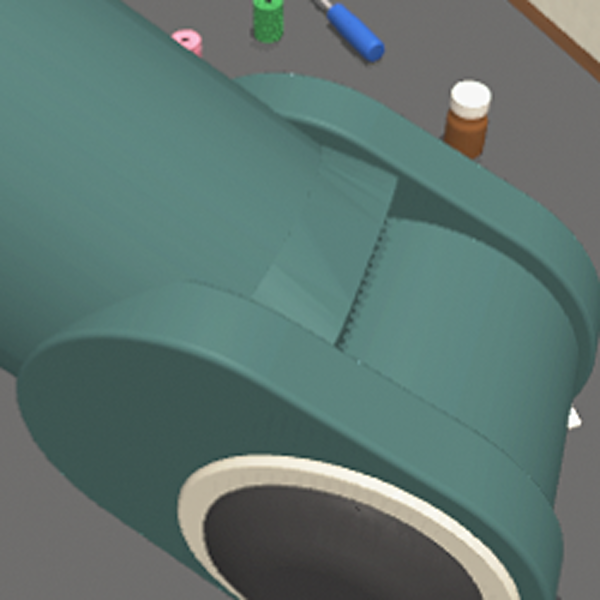

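All four parts are on their own tiles. In the top crop the heat-sink dot is at (97,388), the spool hub at (390,384), the motor's shaft base at (701,386), and the extruder's gear and square at (697,131) and (702,81). I'll measure the offsets from these.

Run:
```python
from h import *;from bench import *
T=snapshot("top");A=((255,165),4)
P=dict(hs=((97,388),.051,(.4449,.1078)),spool=((390,384),.032,(.4388,-.0977)),motor=((701,386),.046,(.434,-.3124)),ext=((699.5,106),.04,(.6330,-.3216)))
for n,(p,z,t) in P.items():
    w=at_z(T,crop(*A,[p]),z)[0][:2];print(n,w.round(4),((w-t)*1000).round(1),"mm")
g=at_z(T,crop(*A,[(697,131),(702,81)]),.04);d=g[1]-g[0];print("ext yaw",np.degrees(np.arctan2(d[1],d[0])))
m=at_z(T,crop(*A,[(670,354),(728,355)]),.046);d=m[1]-m[0];print("motor edge",np.degrees(np.arctan2(d[1],d[0])))
```

```text
hs [0.4425 0.1069] [-2.4 -0.9] mm
spool [ 0.4384 -0.0984] [-0.4 -0.7] mm
motor [ 0.4323 -0.3129] [-1.7 -0.5] mm
ext [ 0.6284 -0.3237] [-4.6 -2.1] mm
ext yaw -8.505930092913314
motor edge -92.46260262326795
```

The extruder reads about 5 mm off, inside tolerance. I'll move the arm clear of the side camera to confirm that from a second view.

Call:
drive_tool:
  deltas: [0, 0, 0, -1.2, -3.2, -0.8, 6.2, 0, 0, 0, -1.2, -3.2, -0.8, 6.2, 0, 0, 0, -1.2, -3.2, -0.8, 6.2, 0, 0, 0, -1.2, -3.2, -0.8, 6.2, 0, 0, 0, -1.2, -3.2, -0.8, 6.2, 0, 0, 0, 0, 0, 0, 6.2, 0, 0, 0, 0, 0, 0, 6.2]

```text
t: 27.95
eef_pos: [0.188, -0.606, 0.2366]
tool_rot: [-3.141, 0.001, 1.521]
wrist_force: [0.4, 0.2, -0.3]
opening: 0.673
gripper_force: 0.0
```

Run:
```python
from bench import *
import cv2
b=snapshot("side")["image"]
cv2.imwrite("pics/v6.png",cv2.resize(b[190:390,215:465],None,fx=3,fy=3,interpolation=cv2.INTER_CUBIC)[:,:,::-1])
```

```text
(no output)
```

View pics/v6.png

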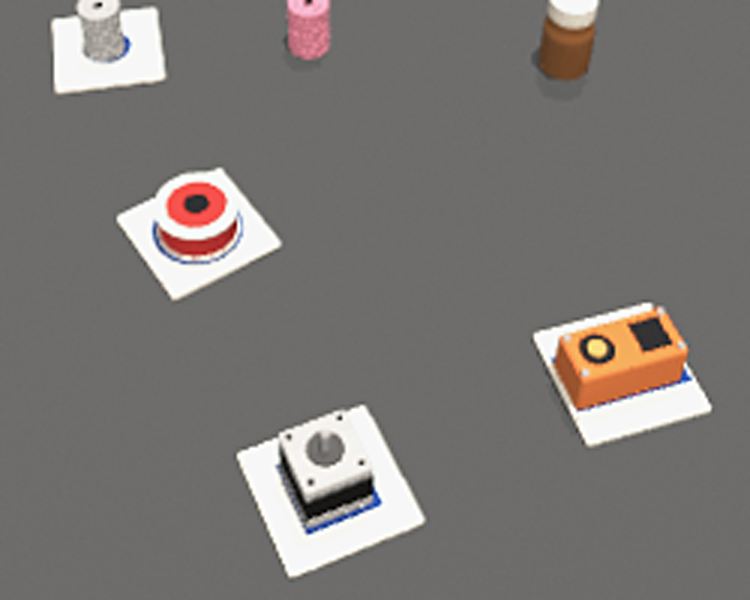

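Run:
```python
from h import *;from bench import *
S=snapshot("side");T=snapshot("top");A=((215,190),3);B=((255,165),4)
for n,p,q,t in[("ext",(624.5,340.5),(699.5,106),(.633,-.3216)),("hs",(98,6),(97,388),(.4449,.1078)),("spool",(196,204),(390,384),(.4388,-.0977)),("motor",(325,450),(701,386),(.434,-.3124))]:
    w,e=tri(T,crop(*B,q),S,crop(*A,p));print(n,w.round(4),round(e,4),((w[:2]-t)*1e3).round(1))
```

```text
ext [ 0.629  -0.3233  0.0432] 0.002 [-4.  -1.7]
hs [0.4433 0.1067 0.0507] 0.0018 [-1.6 -1.1]
spool [ 0.4398 -0.0987  0.0335] 0.0027 [ 1. -1.]
motor [ 0.4331 -0.3126  0.048 ] 0.0015 [-0.9 -0.2]
```

Both views agree. All parts are within 5 mm of centre, and their heights match standing on 6 mm tiles. I'll hand the job in.

```bash
python3 -c "from bench import *;print(close_job())"
```

```text
the job is handed in; nothing more can be done
None
```

I set all four parts upright on their own tiles and handed the job in; it returned no verdict. My last two-view measurement puts the extruder about 4.4 mm off centre and the other three within about 2 mm. The motor and extruder are turned to within a few degrees of their silhouettes, and the jar and screwdriver were not touched.

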